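# Stage a book and hold the scanner lid ajar

### The arm

A 6-joint arm with a two-finger parallel gripper is mounted at the origin on the work surface. World frame = base frame: x ahead of the robot, y to its left, z up, the work surface at z = 0. Lengths are in m, angles in rad, forces in N, time in s.
With the tool pointing down it reaches from about 0.375 to 0.9 m from the base axis. Payload 3.1 kg.
Tool frame: the origin (TCP) lies between the finger pads; the fingertips stand manip.finger_overhang ahead of it and the grasp point (between the pads) lies 5 mm behind it (manip.finger_overhang is the distance from the TCP to the fingertips, in m); z points along the fingers, y is the line along which they close (so a half turn about z gives the same grasp; the last joint's range is limited). The gripper opens to 85 mm and grips with 20 to 120 N. Pads are 22 mm wide; open, the fingers measure 114 mm over their backs; the gripper's body (76 mm by 85 mm) begins 54 mm behind the grasp point. The pads swing forward as they close: fully open they stand 13 mm farther back than shut.
Start: joints at [-1.48, 0.527, 1.433, -0, 1.181, -0.178], TCP at [0.167, -0.602, 0.245] pointing down, gripper open.
Joint ranges: [-3.08, 3.08], [-0.75, 2.2], [0.22, 2.44], [-1.43, 4.57], [0, 2.65], [-2.85, 2.85]. Speed limits (rad/s): [2.79, 2.79, 3.14, 3.14, 3.14, 3.14].

### API

Orientations are given as a unit quaternion [x, y, z, w].
In Python, from station import manip gives the robot as it stands.
- The arm moves only by the tool drive_tool, never from a script. Its argument "plan" is a list of rows, each a list of 7 numbers: the shift along the tool's x, y, z in m, then the turn, a rotation vector about the tool's x, y, z in degrees, then the opening, from -1 (shut) to 1 (fully open). In form: [[x, y, z, wx, wy, wz, gripper], ...]. A call has 1 to 10 rows; each row shifts and turns the commanded pose from where the row before left it, along the tool's axes as they then stand; what a row does not reach is not made up. A row lasts 1/10 s, in which the tool goes at most 50 mm and 8.59 degrees, less where a joint would pass 70% of its speed; a pose out of reach is approached as far as the arm can. A call is refused whole if a number of a shift passes 0.05 or a number of a turn 8.59, either way. A call with a gripper value outside its range is refused whole. The fingers move at their own pace and stop on an object; "newtons" is the grip in N (left out, the last holds). Time passes only in rows, so rows that do not move let the fingers close. It gives the time, the measured TCP pose, the force, the opening and the grip force at its end, in the units of the state.
- manip.sense(): the state, without advancing time (a new reading comes with each control period).
- manip.snapshot(name): name is "scene" or "top" or "wrist"; returns a dict with "image" (420x560x3 uint8, red, green, blue), "z_map" (420x560 float32, m along the optical axis (not along the pixel's ray), 0 where there is no reading), "fov_y" (degrees; the focal length in pixels is half the picture's height over the tangent of half this angle, whatever the lens; pixels are square), "cx", "cy" (the principal point, pixels), "extrinsics" (4x4, takes a point from camera to world coordinates); the wrist camera has in their place "mount" (4x4, takes a point from camera to tool coordinates, whose origin is the TCP and whose axes are the flange's). Camera axes: x right, y up, looking along -z (the intrinsics and any distortion apply to the point x, -y, -z); pixel columns grow to the right and rows downward; lengths in m; the calibration is good to about 2 mm. A picture is of the moment at which its call begins: read the wrist's pose just before it.
- manip.sign_off(): hands the job in; it is judged then, once.
The state is a dict: "t": time; "q": joint angles; "qd": joint speeds; "tau": joint torques, N m; "tcp_pos": TCP position; "tool_rot": TCP orientation; "force": force on the tool from outside, world axes, zero at the start; "ft_torque": the same for the moment, N m; "finger_gap": opening from 0.0 (shut) to 1.0 (fully open); "gripper_force": force on a finger pad.
Only numpy, scipy, OpenCV 4.12 (cv2) and the standard library are available. Lean on these libraries where they do the work, as an engineer would, in place of code of your own. Each camera call takes 0.05 s, during which the arm holds its last target. There are 200 camera calls.

### The job

Push the blue book, sliding flat on the bench, until it lies wholly inside the yellow taped outline beside the scanner. Then take the scanner's sprung lid by its orange bar, raise it until the lid's red pointer stands in the green band of the white gauge, and finish while still holding it there by the bar, so that a colleague can slip the book in. Leave the green band as it is set and the other things on the bench where they are.

Things in the scene. Friction and masses are not known exactly. Their poses are not given: they have to be found in the camera images.
- book: closed blue hardback lying flat, 175 mm along its x, 110 mm along its y, 28 mm thick, about 0.3 to 0.55 kg; origin at the centre of its underside, z up
- corner0 (a point): corner of the book's underside at its +x (87.5 mm), +y (55 mm)
- corner1 (a point): corner of the book's underside at its +x, -y
- corner2 (a point): corner of the book's underside at its -x, +y
- corner3 (a point): corner of the book's underside at its -x, -y
- spot: rectangle of flat yellow tape on the bench (no thickness to speak of), clear inside 230 mm along its x and 166 mm along its y, tape 10 mm wide; origin at its centre on the bench
- lid: white sprung scanner lid, 265 mm deep, 340 mm wide, 20 mm thick, hinged on the far edge of the fixed grey scanner (280 x 340 mm, 48 mm tall); opens upward to 1.2 rad. Origin 260 mm from the hinge axis, mid-width at the front edge; x axis along the lid to the hinge axis. Spring and weight pull it shut (4 N at the bar when shut, 6 N at 0.6 rad); it does not stay open
- lid_bar: orange grip bar that swivels about its own length, 12 mm thick, 130 mm long (its y axis), 45 mm clear in front of the lid's edge on two dark arms 60 mm either side of its middle. Origin at its centre; lid shut, it is 70 mm up and its x axis points level at the hinge axis, parallel to its y, 305 mm away and also 70 mm up: it moves on a 305 mm arc about the hinge
- lid_pointer (a point): outer end of the red pointer that sticks out of the lid's left (+y) edge, 7 mm thick; 218 mm from the hinge axis, on the line from hinge to bar; its x axis points along the lid from front to hinge
- band_mid (a point): middle of the green band on the white curved gauge on the scanner's left: 200 mm from the hinge axis (70 mm + 200 mm x sin(angle) above the bench); its x axis points at the hinge axis. The lid is right when its x axis has the same slope; the band reaches 0.075 rad either way. Set at 0.33 to 0.65 rad, stiff on the gauge; gauge strip 30 mm wide, up to 240 mm above the bench
- tankard: bystander: handled pewter-grey tankard, 84 mm across, 120 mm tall; origin at the centre of its underside
- plate: bystander: white plate, 170 mm across, 18 mm tall; origin at the centre of its underside
- tape_roll: bystander: roll of brown parcel tape lying flat, 90 mm across, 48 mm tall; origin at the centre of its underside
- stapler: bystander: red and black stapler, 140 x 40 x 45 mm; origin at the centre of its underside
- glue_tin: bystander: small round green tin, 44 mm across, 40 mm tall; origin at the centre of its underside

How it is judged:
On the way, in this order (a step that is already met when the one before it is completed fails the run):
1. the book lies flat and still, wholly inside the taped outline (x of corner0 in the frame of spot between -0.12 and 0.12 m and y of corner0 in the frame of spot between -0.088 and 0.088 m and x of corner1 in the frame of spot between -0.12 and 0.12 m and y of corner1 in the frame of spot between -0.088 and 0.088 m and x of corner2 in the frame of spot between -0.12 and 0.12 m and y of corner2 in the frame of spot between -0.088 and 0.088 m and x of corner3 in the frame of spot between -0.12 and 0.12 m and y of corner3 in the frame of spot between -0.088 and 0.088 m and angle between book's own z axis and vertical below 0.1 rad and linear speed of book below 0.02 m/s), for 0.2 s.
2. the fingers hold the lid by its bar with the pointer in the green band (angle between the x axis of lid_pointer and the x axis of band_mid, either way round below 0.075 rad and contact force between the fingers and lid_bar above 1 N), for 0.3 s.
At the end, for the whole second after the job is handed in: The book lies flat and still with all four corners inside the outline (anywhere up to the middle of the tape counts); the lid is within 0.075 rad of the green band's middle, still (under 0.1 rad/s), and carried by the fingers on the orange bar (over 1 N) (all of step 1 and all of step 2 and angular speed of lid below 0.1 rad/s); the arm keeps its last pose, push and grip.
It fails at once if the book is lifted off the bench instead of slid (height (world z) of book above 0.025 m or angle between book's own z axis and vertical above 0.35 rad).
It fails at once if the green band is moved along the gauge (distance of band_mid from where it was at the start of the episode above 0.01 m).
It fails at once if a bystander is shifted more than 30 mm or toppled (distance of any of tankard, plate, tape_roll, stapler, glue_tin from where it was at the start of the episode above 0.03 m or angle between any of tankard, plate, tape_roll, stapler, glue_tin's own z axis and vertical above 0.4 rad).
It also fails if it takes over 58 s, if anything falls off the work surface, if the arm or the gripper's body presses on something with over 40 N, if the wrist force passes 120 N, or if a joint passes its speed limit or range.

## Working session

There is one attempt and no reset: what is moved stays moved. The work goes in short steps, Python scripts to look and compute and a tool call to move; the robot and the scene stay as the last step left them, time stands still between calls to the robot, and variables do not carry over. Pictures are saved under pics/ and viewed, at most 10 in all, crops included, and the job is handed in when it is done.

Besides the shell and the picture viewer there is one more tool, called after ">>>" by a JSON object that holds its "api" and its "payload", one argument or row to a line. drive_tool: Moves the arm, as the interface text tells. Its arguments: {"type":"object","properties":{"plan":{"type":"array"},"newtons":{"type":"number"}},"required":["plan"]}

```bash
ls; mkdir -p pics; python3 - <<'E'
from station import manip
import cv2,numpy as np
s=manip.sense(); print({k:np.round(v,3).tolist() for k,v in s.items()}, manip.finger_overhang)
for n in("scene","top"):
    d=manip.snapshot(n); np.savez(f"{n}0.npz",**d)
    cv2.imwrite(f"pics/{n}0.png",d["image"][...,::-1]); print(n,d["fov_y"],d["cx"],d["cy"],d["extrinsics"].round(3).tolist(),[k for k in d])
E
```

```text
pics
{'t': 0.0, 'q': [-1.479, 0.528, 1.434, 0.0, 1.181, -0.178], 'qd': [-0.001, -0.001, 0.001, -0.001, 0.001, 0.0], 'tau': [-0.001, -44.235, -17.802, -0.0, 0.008, 0.0], 'tcp_pos': [0.167, -0.602, 0.244], 'tool_rot': [0.991, 0.134, 0.0, -0.001], 'force': [0.274, 0.679, 0.204], 'ft_torque': [0.012, -0.061, -0.001], 'gripper_force': 0.0, 'finger_gap': 1.0} 0.014
scene 44.57457644558755 273.1589676023601 206.95482609603567 [[-0.797, -0.384, 0.467, 1.22], [0.604, -0.486, 0.632, 0.887], [-0.016, 0.785, 0.619, 0.924], [0.0, 0.0, 0.0, 1.0]] ['image', 'z_map', 'fov_y', 'cx', 'cy', 'extrinsics']
top 53.70383924888111 279.7052985681554 208.41119216041554 [[0.026, 0.992, -0.126, 0.439], [-0.999, 0.028, 0.015, 0.036], [0.019, 0.126, 0.992, 1.248], [0.0, 0.0, 0.0, 1.0]] ['image', 'z_map', 'fov_y', 'cx', 'cy', 'extrinsics']
```

View pics/scene0.png

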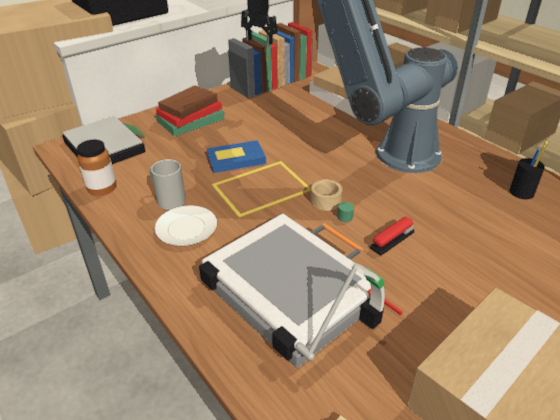

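View pics/top0.png

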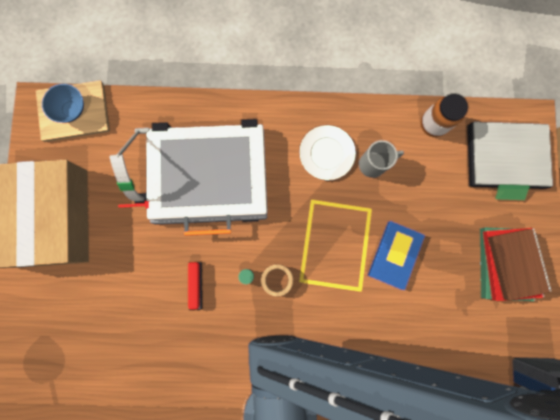

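The scene view shows the book near (236,156), the outline near (262,188), the orange bar near (342,238) and the green band near (373,280). The top view has the book at (397,256), the outline at (336,246), the bar at (208,232), the band at (124,184), the tape roll at (277,281) and the tin at (247,277). Next I'll measure all of these.

```bash
cat > h.py <<'E'
import numpy as np,cv2
def K(d): return 210/np.tan(np.radians(d["fov_y"])/2)
def ray(d,uv,E=None):
    uv=np.atleast_2d(uv).astype(float); f=K(d); E=d["extrinsics"] if E is None else E
    c=np.c_[(uv[:,0]-d["cx"])/f,-(uv[:,1]-d["cy"])/f,-np.ones(len(uv))]
    return E[:3,3],c@E[:3,:3].T
def plane(d,uv,z,E=None):
    o,r=ray(d,uv,E); return o+r*((z-o[2])/r[:,2])[:,None]
def depth(d,uv,E=None):
    uv=np.atleast_2d(uv); o,r=ray(d,uv,E); i=np.round(uv).astype(int)
    return o+r*d["z_map"][i[:,1],i[:,0]][:,None]
def mask(d,lo,hi,roi=None):
    m=cv2.inRange(cv2.cvtColor(np.ascontiguousarray(d["image"]),cv2.COLOR_RGB2HSV),np.array(lo),np.array(hi))
    if roi: k=np.zeros_like(m); x0,y0,x1,y1=roi; k[y0:y1,x0:x1]=1; m*=k
    return m
def big(m):
    c,_=cv2.findContours(m,cv2.RETR_EXTERNAL,cv2.CHAIN_APPROX_NONE); return max(c,key=cv2.contourArea)[:,0]
def rect(P):  # world rect of Nx2 points: centre, long, short, angle of long side
    (c,(w,h),a)=cv2.minAreaRect((P[:,:2]*1000).astype(np.float32))
    if w<h: w,h,a=h,w,a+90
    return np.array(c)/1000,w,h,(a+90)%180-90
def book(d,roi):
    m=cv2.morphologyEx(mask(d,(105,120,40),(125,255,255),roi),cv2.MORPH_CLOSE,np.ones((3,3)))
    return rect(plane(d,cv2.convexHull(big(m))[:,0],.028))
def spot(d,roi):
    m=mask(d,(22,120,90),(33,255,255),roi); return rect(plane(d,cv2.convexHull(big(m))[:,0],0))
E
python3 - <<'E'
from h import *
np.set_printoptions(precision=4,suppress=True)
T=np.load("top0.npz");S=np.load("scene0.npz"); T={k:T[k] for k in T};S={k:S[k] for k in S}
for n,d,rb,rs in(("top",T,(360,215,435,295),(295,195,375,295)),("scene",S,(200,138,270,175),(208,160,312,216))):
    print(n,"book",book(d,rb)); print(n,"spot",spot(d,rs))
for n,d,ro,rg in(("top",T,(175,225,240,240),(112,170,136,195)),("scene",S,(315,222,365,262),(358,270,385,290))):
    for nm,m in(("orange",mask(d,(5,180,120),(18,255,255),ro)),("green",mask(d,(45,100,40),(85,255,255),rg))):
        v,u=np.nonzero(m); P=depth(d,np.c_[u,v]); print(n,nm,len(u),"px",u.mean(),v.mean(),"med",np.median(P,0),"lo",np.percentile(P,5,0),"hi",np.percentile(P,95,0), plane(d,[(u.mean(),v.mean())],.07 if nm=="orange" else .15))
        if nm=="orange":
            (c,wh,a)=cv2.minAreaRect(np.c_[u,v].astype(np.float32)); print(wh,a, rect(plane(d,np.c_[u,v],.076)))
# height checks
print("table z",depth(T,[(330,245),(150,300)])[:,2],depth(S,[(262,190)])[:,2],"book top",depth(T,[(380,270)])[:,2],"spot centre")
for nm,uv,z in(("tape",(277,281),.048),("tin",(247,277),.04),("stapler",(195,285),.045),("tankard",(377,160),.12),("plate",(328,153),.018)): print(nm,plane(T,[uv],z),depth(T,[uv]))
E
```

```text
top book (array([ 0.4665, -0.329 ]), 169.7432861328125, 110.04454040527344, -21.108253479003906)
top spot (array([ 0.4922, -0.1547]), 250.57171630859375, 187.00839233398438, -7.031341552734375)
scene book (array([ 0.4762, -0.3163]), 174.9779510498047, 142.1256561279297, -21.11701202392578)
scene spot (array([ 0.4916, -0.1578]), 251.02626037597656, 186.89561462402344, -7.070640563964844)
top orange 177 px 207.29378531073445 232.05084745762713 med [0.5152 0.2207 0.0739] lo [0.5089 0.1673 0.0693] hi [0.5221 0.2742 0.0777] [[0.5157 0.2207 0.07  ]]
(4.0, 44.0) 90.0 (array([0.5154, 0.2205]), 123.58277130126953, 11.289214134216309, -88.45791888237)
top green 108 px 125.48148148148148 185.87962962962962 med [0.6244 0.4244 0.1706] lo [0.6173 0.4088 0.1579] hi [0.6306 0.4411 0.1812] [[0.6278 0.4315 0.15  ]]
scene orange 11 px 338.3636363636364 236.36363636363637 med [0.5217 0.2051 0.0705] lo [0.517  0.1766 0.0689] hi [0.5236 0.2505 0.0746] [[0.5201 0.2121 0.07  ]]
(31.063213348388672, 0.27734994888305664) 33.690067291259766 (array([0.5248, 0.2216]), 86.44921112060547, 0.9292367696762085, -85.79831552505493)
scene green 97 px 376.1340206185567 281.7216494845361 med [0.6317 0.4399 0.1648] lo [0.6212 0.4154 0.1505] hi [0.6404 0.4439 0.1783] [[0.6205 0.426  0.15  ]]
table z [0.0025 0.0039] [0.0025] book top [0.0232] spot centre
tape [[0.3828 0.0193 0.048 ]] [[0.3805 0.0187 0.0003]]
tin [[0.3916 0.1057 0.04  ]] [[0.3916 0.1056 0.0412]]
stapler [[0.3657 0.2524 0.045 ]] [[0.3659 0.2518 0.0483]]
tankard [[ 0.7265 -0.2504  0.12  ]] [[ 0.7565 -0.2803  0.0021]]
plate [[ 0.7698 -0.1264  0.018 ]] [[ 0.7732 -0.128   0.0055]]
```

>>> {"api": "drive_tool", "payload": {
  "plan": [
    [0.029, -0.0094, 0, 0, 0, 0, 1],
    [0.029, -0.0094, 0, 0, 0, 0, 1],
    [0.029, -0.0094, 0, 0, 0, 0, 1],
    [0.029, -0.0094, 0, 0, 0, 0, 1],
    [0.029, -0.0094, 0, 0, 0, 0, 1],
    [0.029, -0.0094, 0, 0, 0, 0, 1],
    [0.029, -0.0094, 0, 0, 0, 0, 1],
    [0.029, -0.0094, 0, 0, 0, 0, 1],
    [0.029, -0.0094, 0, 0, 0, 0, 1],
    [0.029, -0.0094, 0, 0, 0, 0, 1]
  ]
}}

```text
t: 1.1
tcp_pos: [0.4219, -0.4334, 0.2448]
tool_rot: [0.991, 0.135, -0.0, -0.0]
force: [-0.3, -0.4, 0.5]
finger_gap: 0.995
gripper_force: 0.0
```

>>> {"api": "drive_tool", "payload": {
  "plan": [
    [0, 0, 0, 0, 0, -7.66, 1],
    [0, 0, 0, 0, 0, -7.66, 1],
    [0, 0, 0, 0, 0, -7.66, 1],
    [0, 0, 0, 0, 0, -7.66, 1],
    [0, 0, 0, 0, 0, -7.66, 1],
    [0, 0, 0, 0, 0, -7.66, 1],
    [0, 0, 0, 0, 0, -7.66, 1],
    [0, 0, 0, 0, 0, 0, 1]
  ]
}}

```text
t: 1.9
tcp_pos: [0.4209, -0.4342, 0.2448]
tool_rot: [0.824, 0.567, -0.0, -0.001]
force: [0.3, 0.3, -0.0]
finger_gap: 0.997
gripper_force: 0.0
```

```bash
python3 - <<'E'
from h import *
from station import manip
from scipy.spatial.transform import Rotation as R
np.set_printoptions(precision=4,suppress=True)
s=manip.sense(); W=manip.snapshot("wrist"); T=manip.snapshot("top"); S=manip.snapshot("scene")
B=np.eye(4);B[:3,:3]=R.from_quat(s["tool_rot"]).as_matrix();B[:3,3]=s["tcp_pos"]; E=B@W["mount"]; W["extrinsics"]=E
np.savez("wrist1.npz",**W)
cv2.imwrite("pics/w1.png",np.hstack([W["image"][::1,::1]])[...,::-1])
print(W["mount"],W["fov_y"])
try: print("wrist book",book(W,(0,0,560,420)))
except Exception as e: print(e)
try: print("top book",book(T,(360,215,435,295)))
except Exception as e: print(e)
# bar line and hinge line in top view
m=mask(T,(5,180,120),(18,255,255),(175,225,240,240)); v,u=np.nonzero(m); P=plane(T,np.c_[u,v],.075)
l=cv2.fitLine(P[:,:2].astype(np.float32),cv2.DIST_L2,0,.01,.01).ravel(); print("bar line",l,np.degrees(np.arctan2(l[1],l[0])),P[:,1].min(),P[:,1].max())
# scanner lid outline (white+grey) in top view by depth 
v,u=np.mgrid[100:245,130:290].reshape(2,-1); D=depth(T,np.c_[u,v]); k=(D[:,2]>.06)&(D[:,2]<.095)&(D[:,1]<.325)&(D[:,0]>.53)
print("lid",rect(D[k]),D[k].min(0),D[k].max(0))
E
```

```text
[[ 0.0004  0.9638  0.2667  0.0667]
 [ 1.     -0.0002 -0.0009  0.0002]
 [-0.0008  0.2667 -0.9638 -0.129 ]
 [ 0.      0.      0.      1.    ]] 62.789195197355895
wrist book (array([ 0.467 , -0.3327]), 173.4464569091797, 108.38238525390625, -20.910400390625)
top book (array([ 0.4666, -0.3289]), 169.89349365234375, 109.92356872558594, -21.108253479003906)
bar line [ 0.0664 -0.9978  0.5153  0.2195] -86.192474 0.1588235979210913 0.2823914038543163
lid (array([0.687 , 0.1988]), 316.31341552734375, 269.9762268066406, 4.210341930389404) [0.5306 0.0562 0.0607] [0.851  0.325  0.0843]
```

View pics/w1.png

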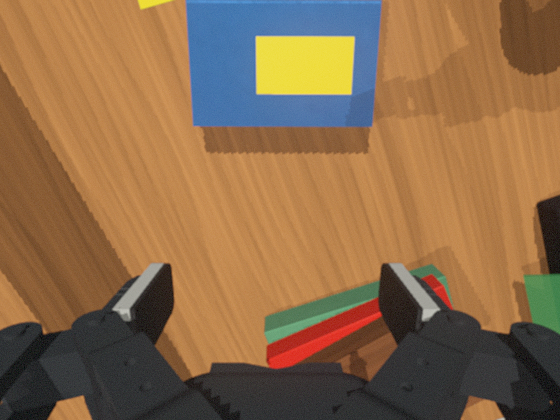

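The wrist view shows the book at cols 190–380, rows 0–127, square to the gripper, with the fingertips at (145,290) and (410,290). A green and red book stack lies behind, around (265–450, 265–365). I need the clearance to that stack before going down.

```bash
python3 - <<'E'
from h import *
np.set_printoptions(precision=3,suppress=True)
W=np.load("wrist1.npz");W={k:W[k] for k in W};T=np.load("top0.npz");T={k:T[k] for k in T}
print(depth(W,[(270,325),(270,350),(440,272),(300,340),(360,310)],W["extrinsics"]))
print(depth(T,[(482,235),(484,260),(484,295),(500,250),(530,260)]))
print("tips",depth(W,[(160,270),(395,270),(145,285),(410,285)],W["extrinsics"]))
E
```

```text
[[ 0.355 -0.589  0.026]
 [ 0.35  -0.602  0.05 ]
 [ 0.554 -0.593  0.027]
 [ 0.386 -0.599  0.055]
 [ 0.457 -0.592  0.048]]
[[ 0.532 -0.591  0.019]
 [ 0.458 -0.589  0.029]
 [ 0.356 -0.588  0.023]
 [ 0.486 -0.602  0.092]
 [ 0.46  -0.686  0.092]]
tips [[ 0.384 -0.409  0.255]
 [ 0.467 -0.44   0.256]
 [ 0.383 -0.409  0.267]
 [ 0.468 -0.441  0.267]]
```

>>> {"api": "drive_tool", "payload": {
  "plan": [
    [0, 0.003, 0.0245, 0, 0, 0, 1],
    [0, 0.003, 0.0245, 0, 0, 0, 1],
    [0, 0, 0.0245, 0, 0, 0, 1],
    [0, 0, 0.0245, 0, 0, 0, 1],
    [0, 0, 0.0245, 0, 0, 0, 1],
    [0, 0, 0.0245, 0, 0, 0, 1],
    [0, 0, 0.0245, 0, 0, 0, 1],
    [0, 0, 0.0245, 0, 0, 0, 1],
    [0, 0, 0.0245, 0, 0, 0, 1],
    [0, 0, 0, 0, 0, 0, 1]
  ]
}}

```text
t: 3.05
tcp_pos: [0.4252, -0.4346, 0.0216]
tool_rot: [0.824, 0.566, 0.0, -0.004]
force: [-0.1, 0.7, 0.8]
finger_gap: 1.002
gripper_force: 0.0
```

>>> {"api": "drive_tool", "payload": {
  "plan": [
    [0, 0, 0.004, 0, 0, 0, 1],
    [0, 0, 0.003, 0, 0, 0, 1],
    [0, 0, 0, 0, 0, 0, 1],
    [0.01, 0, 0, 0, 0, 0, 1],
    [0.01, 0, 0, 0, 0, 0, 1],
    [0.01, 0, 0, 0, 0, 0, 1],
    [0.005, 0, 0, 0, 0, 0, 1],
    [0, 0, 0, 0, 0, 0, 1]
  ]
}}

```text
t: 3.85
tcp_pos: [0.4396, -0.4025, 0.0179]
tool_rot: [0.823, 0.568, -0.0, -0.0]
force: [-0.2, 0.4, 0.1]
finger_gap: 1.001
gripper_force: 0.0
```

>>> {"api": "drive_tool", "payload": {
  "plan": [
    [0.007, 0, 0, 0, 0, 0, 1],
    [0.006, 0, 0, 0, 0, 0, 1],
    [0.01, 0, 0, 0, 0, -0.8, 1],
    [0.01, 0, 0, 0, 0, -0.8, 1],
    [0.01, 0, 0, 0, 0, -0.8, 1],
    [0.01, 0, 0, 0, 0, -0.8, 1],
    [0.01, 0, 0, 0, 0, -0.8, 1],
    [0.01, 0, 0, 0, 0, -0.8, 1],
    [0.01, 0, 0, 0, 0, -0.8, 1],
    [0.01, 0, 0, 0, 0, -0.8, 1]
  ]
}}

```text
t: 4.85
tcp_pos: [0.469, -0.3151, 0.0179]
tool_rot: [0.79, 0.613, 0.0, 0.0]
force: [-0.2, -2.9, 0.5]
finger_gap: 1.0
gripper_force: 1.3
```

```bash
python3 - <<'E'
from h import *
from station import manip
from scipy.spatial.transform import Rotation as R
np.set_printoptions(precision=4,suppress=True)
s=manip.sense(); W=manip.snapshot("wrist");T=manip.snapshot("top"); S=manip.snapshot("scene")
print(s["tcp_pos"],s["force"],s["finger_gap"])
B=np.eye(4);B[:3,:3]=R.from_quat(s["tool_rot"]).as_matrix();B[:3,3]=s["tcp_pos"]; W["extrinsics"]=B@W["mount"]
im=np.hstack([T["image"][150:350,200:480],W["image"][::2,::2]][:1]); 
out=np.zeros((600,800,3),np.uint8); out[:420,:560]=W["image"]; a=S["image"][110:240,160:340]; out[420:550,:180]=a; b=T["image"][180:310,280:460]; out[420:550,200:380]=b
cv2.imwrite("pics/p2.png",out[...,::-1])
print("scene book",book(S,(190,130,320,225)))
for nm,d,r in(("top",T,(290,205,435,300)),("wrist",W,(0,0,560,420))):
    try: print(nm,book(d,r))
    except Exception as e: print(nm,"none")
E
```

```text
[ 0.469  -0.3151  0.0179] [-0.2126 -2.8788  0.4946] 0.9998501538004376
scene book (array([ 0.4931, -0.2351]), 176.70492553710938, 145.06915283203125, -16.442535400390625)
top (array([ 0.5201, -0.2358]), 106.6448974609375, 69.85154724121094, -14.509811401367188)
wrist (array([ 0.4826, -0.2616]), 175.4674530029297, 90.79083251953125, -14.410408020019531)
```

View pics/p2.png

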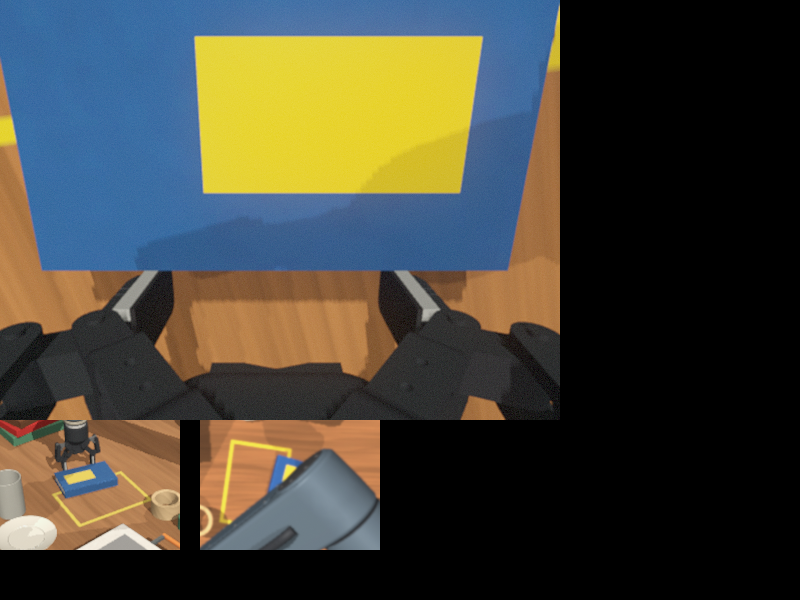

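The book is held flush on both fingers, its near edge at row 270. I'll go on along the arc.

>>> {"api": "drive_tool", "payload": {
  "plan": [
    [0.01, 0, 0, 0, 0, -1.2, 1],
    [0.01, 0, 0, 0, 0, -1.2, 1],
    [0.01, 0, 0, 0, 0, -1.2, 1],
    [0.01, 0, 0, 0, 0, -1.2, 1],
    [0.01, 0, 0, 0, 0, -1.2, 1],
    [0.01, 0, 0, 0, 0, -1.2, 1],
    [0.01, 0, 0, 0, 0, 0, 1],
    [0.01, 0, 0, 0, 0, 0, 1],
    [0.009, 0, 0, 0, 0, 0, 1],
    [0.005, 0, 0, 0, 0, 0, 1]
  ]
}}

```text
t: 6.0
tcp_pos: [0.4849, -0.2221, 0.0178]
tool_rot: [0.751, 0.661, -0.0, -0.0]
force: [-0.4, -1.7, 0.0]
finger_gap: 1.0
gripper_force: 0.9
```

>>> {"api": "drive_tool", "payload": {
  "plan": [
    [0, 0, 0, 0, 0, 0, 1],
    [-0.005, 0, 0, 0, 0, 0, 1],
    [-0.02, 0, 0, 0, 0, 0, 1],
    [-0.02, 0, 0, 0, 0, 0, 1],
    [0, 0, -0.03, 0, 0, 0, 1],
    [0, 0, -0.045, 0, 0, 0, 1],
    [0, 0, -0.045, 0, 0, 0, 1],
    [0, 0, -0.045, 0, 0, 0, 1],
    [0, 0, -0.045, 0, 0, 0, 1],
    [0, 0, 0, 0, 0, 0, 1]
  ]
}}

```text
t: 7.0
tcp_pos: [0.4822, -0.271, 0.2344]
tool_rot: [0.751, 0.66, 0.001, 0.007]
force: [1.0, -0.0, -0.3]
finger_gap: 0.999
gripper_force: 0.0
```

```bash
cat > chk.py <<'E'
from h import *
from station import manip
from scipy.spatial.transform import Rotation as R
np.set_printoptions(precision=4,suppress=True)
s=manip.sense(); W=manip.snapshot("wrist");T=manip.snapshot("top"); S=manip.snapshot("scene")
B=np.eye(4);B[:3,:3]=R.from_quat(s["tool_rot"]).as_matrix();B[:3,3]=s["tcp_pos"]; W["extrinsics"]=B@W["mount"]
print(s["t"],s["tcp_pos"],s["tool_rot"],s["force"],s["finger_gap"],s["gripper_force"])
def ck(c,a):
    f=lambda t:np.array([[np.cos(t),-np.sin(t)],[np.sin(t),np.cos(t)]])
    C=np.array([[87.5,55],[87.5,-55],[-87.5,55],[-87.5,-55]])/1000@f(np.radians(a)).T+c
    return ((C-np.array([.492,-.156]))@f(np.radians(-7.04)))
for nm,d,r in(("top",T,(290,195,435,300)),("wrist",W,(0,0,560,420)),("scene",S,(190,130,320,225))):
    try:
        b=book(d,r); print(nm,b); print(ck(b[0],b[3]).tolist() if nm!="scene" else "")
    except Exception as e: print(nm,"none")
E
python3 chk.py
```

```text
7.0 [ 0.4822 -0.271   0.2344] [0.751  0.6602 0.0011 0.007 ] [ 1.0361 -0.0437 -0.3083] 0.9985423042593548 0.0
top (array([ 0.4933, -0.1546]), 168.61648559570312, 107.85903930664062, -7.1418609619140625)
[[0.08866816798732098, 0.05642932865494653], [0.08847260908222375, -0.053570497511800846], [-0.08633155545977712, 0.05674044509487398], [-0.08652711436487434, -0.0532593810718734]]
wrist (array([ 0.4922, -0.1608]), 172.76388549804688, 99.51963806152344, -7.225120544433594)
[[0.08842980967087682, 0.049990279266842255], [0.08807440435775117, -0.06000914658194754], [-0.08656927690674328, 0.05055569681045115], [-0.08692468221986892, -0.05944372903833866]]
scene (array([ 0.503 , -0.1425]), 183.3838348388672, 133.15667724609375, -7.160369873046875)
```

The book lies centred in the outline, with at least 28 mm to spare at every corner. Next I move above the bar, with the fingers partly closed.

>>> {"api": "drive_tool", "payload": {
  "plan": [
    [0, 0, 0, 0, 0, -5.7, 0.5],
    [0, 0, 0, 0, 0, -5.7, 0],
    [0.04, 0.0056, 0, 0, 0, 0, -0.2],
    [0.04, 0.0056, 0, 0, 0, 0, -0.2],
    [0.04, 0.0056, 0, 0, 0, 0, -0.2],
    [0.04, 0.0056, 0, 0, 0, 0, -0.2],
    [0.04, 0.0056, 0, 0, 0, 0, -0.2],
    [0.04, 0.0056, 0, 0, 0, 0, -0.2],
    [0.04, 0.0056, 0, 0, 0, 0, -0.2],
    [0.04, 0.0056, 0, 0, 0, 0, -0.2]
  ]
}}

```text
t: 8.15
tcp_pos: [0.4996, 0.056, 0.2255]
tool_rot: [0.682, 0.732, -0.002, -0.002]
force: [1.9, -0.2, -1.1]
finger_gap: 0.402
gripper_force: 0.0
```

>>> {"api": "drive_tool", "payload": {
  "plan": [
    [0.04, 0.0056, 0, 0, 0, 0, -0.2],
    [0.04, 0.0056, 0, 0, 0, 0, -0.2],
    [0.04, 0.0056, 0, 0, 0, 0, -0.2],
    [0.04, 0.0056, 0, 0, 0, 0, -0.2],
    [0.008, 0, 0, 0, 0, 0, -0.2],
    [0, 0, 0, 0, 0, 0, -0.2],
    [0, 0, 0, 0, 0, 0, -0.2]
  ]
}}

```text
t: 8.85
tcp_pos: [0.5106, 0.2225, 0.2263]
tool_rot: [0.682, 0.732, -0.002, -0.001]
force: [0.6, 0.4, -0.8]
finger_gap: 0.397
gripper_force: 0.0
```

```bash
cat >> chk.py <<'E'
cv2.imwrite("pics/w3.png",W["image"][...,::-1])
m=mask(W,(5,180,100),(18,255,255)); v,u=np.nonzero(m); P=plane(W,np.c_[u,v],.075,W["extrinsics"]); D=depth(W,np.c_[u,v],W["extrinsics"])
print("bar px",len(u),u.min(),u.max(),v.min(),v.max()); l=cv2.fitLine(P[:,:2].astype(np.float32),cv2.DIST_HUBER,0,.01,.01).ravel()
print("bar",l,np.degrees(np.arctan2(l[1],l[0])),P.min(0),P.max(0),np.median(D,0))
E
python3 chk.py
```

```text
8.85 [0.5106 0.2225 0.2263] [ 0.6816  0.7317 -0.0017 -0.0008] [ 0.5674  0.3987 -0.7869] 0.3972307209081401 0.0
top (array([ 0.4935, -0.1541]), 167.815185546875, 108.23103332519531, -7.9239959716796875)
[[0.08961954038337631, 0.05569329691088691], [0.08792245728420206, -0.05429361098707385], [-0.08535963127247029, 0.05839320184139141], [-0.08705671437164454, -0.05159370605656934]]
wrist none
scene (array([ 0.503 , -0.1424]), 183.3838348388672, 133.38865661621094, -7.160369873046875)

bar px 2240 9 429 70 417
bar [ 0.0935 -0.9956  0.5143  0.2317] -84.63595 [0.2757 0.0051 0.075 ] [0.6815 0.3229 0.075 ] [0.5149 0.2255 0.0747]
```

View pics/w3.png

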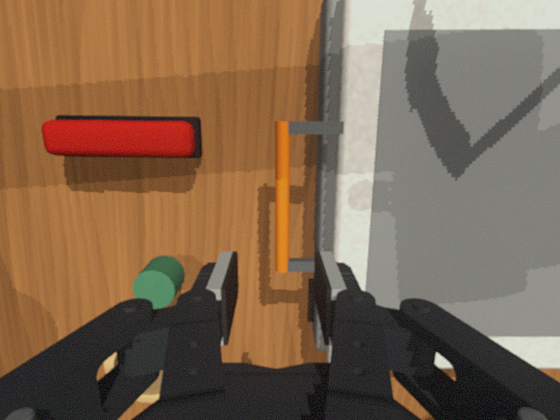

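The wrist view shows the bar at cols 276–289, rows 121–272, nearly parallel to the tool x axis and centred between the fingers (pads at cols 228 and 325). I'll refine that within a tight region.

```bash
python3 - <<'E'
from h import *
from station import manip
from scipy.spatial.transform import Rotation as R
np.set_printoptions(precision=4,suppress=True)
s=manip.sense(); W=manip.snapshot("wrist")
B=np.eye(4);B[:3,:3]=R.from_quat(s["tool_rot"]).as_matrix();B[:3,3]=s["tcp_pos"]; E=B@W["mount"]
m=mask(W,(8,200,150),(18,255,255),(270,112,295,280)); v,u=np.nonzero(m); P=plane(W,np.c_[u,v],.074,E)
l=cv2.fitLine(P[:,:2].astype(np.float32),cv2.DIST_HUBER,0,.01,.01).ravel()
print(len(u),"bar angle",np.degrees(np.arctan2(l[1],l[0])),"mean",P.mean(0),P.min(0),P.max(0))
c=P.mean(0); print("bar-TCP in tool axes",B[:3,:3].T@(c-B[:3,3]))
print("tool x yaw",np.degrees(np.arctan2(B[1,0],B[0,0])), s["tcp_pos"])
E
```

```text
1850 bar angle -85.96877 mean [0.5154 0.2231 0.074 ] [0.5065 0.1547 0.074 ] [0.5243 0.284  0.074 ]
bar-TCP in tool axes [0.0009 0.0042 0.1534]
tool x yaw 93.9576962213156 [0.5115 0.222  0.2274]
```

>>> {"api": "drive_tool", "payload": {
  "plan": [
    [0, 0.002, 0.02, 0, 0, 0, -0.2],
    [0, 0.002, 0.02, 0, 0, 0, -0.2],
    [0, 0, 0.02, 0, 0, 0, -0.2],
    [0, 0, 0.02, 0, 0, 0, -0.2],
    [0, 0, 0.02, 0, 0, 0, -0.2],
    [0, 0, 0.02, 0, 0, 0, -0.2],
    [0, 0, 0.015, 0, 0, 0, -0.2],
    [0, 0, 0.015, 0, 0, 0, -0.2],
    [0, 0, 0.01, 0, 0, 0, -0.2],
    [0, 0, 0, 0, 0, 0, -0.2]
  ]
}}

```text
t: 10.05
tcp_pos: [0.515, 0.223, 0.0667]
tool_rot: [0.682, 0.731, -0.001, -0.001]
force: [-0.3, -0.5, 0.5]
finger_gap: 0.401
gripper_force: 0.0
```

>>> {"api": "drive_tool", "payload": {
  "plan": [
    [0, 0, 0, 0, 0, 0, -0.2],
    [0, 0, 0, 0, 0, 0, -1],
    [0, 0, 0, 0, 0, 0, -1],
    [0, 0, 0, 0, 0, 0, -1],
    [0, 0, 0, 0, 0, 0, -1],
    [0, 0, 0, 0, 0, 0, -1],
    [0, 0, 0, 0, 0, 0, -1],
    [0, 0, 0, 0, 0, 0, -1]
  ],
  "newtons": 40
}}

```text
t: 10.85
tcp_pos: [0.5152, 0.2239, 0.068]
tool_rot: [0.681, 0.732, -0.0, -0.0]
force: [-3.2, -0.1, 4.6]
finger_gap: 0.123
gripper_force: 39.2
```

Bar gripped at 39 N. I'll raise it along the 305 mm arc to about 0.48 rad.

>>> {"api": "drive_tool", "payload": {
  "plan": [
    [0, 0.0004, -0.0146, 0, 0, 0, -1],
    [0, 0.0011, -0.0146, 0, 0, 0, -1],
    [0, 0.0017, -0.0145, 0, 0, 0, -1],
    [0, 0.0025, -0.0144, 0, 0, 0, -1],
    [0, 0.0031, -0.0143, 0, 0, 0, -1],
    [0, 0.0038, -0.0141, 0, 0, 0, -1],
    [0, 0.0045, -0.014, 0, 0, 0, -1],
    [0, 0.0052, -0.0137, 0, 0, 0, -1],
    [0, 0.0058, -0.0134, 0, 0, 0, -1],
    [0, 0.0065, -0.0131, 0, 0, 0, -1]
  ]
}}

```text
t: 11.85
tcp_pos: [0.5478, 0.2263, 0.207]
tool_rot: [0.682, 0.732, -0.002, -0.002]
force: [-3.5, 0.1, -5.7]
finger_gap: 0.12
gripper_force: 39.1
```

>>> {"api": "drive_tool", "payload": {
  "plan": [
    [0, 0, 0, 0, 0, 0, -1],
    [0, 0, 0, 0, 0, 0, -1],
    [0, 0, 0, 0, 0, 0, -1],
    [0, 0, 0, 0, 0, 0, -1],
    [0, 0, 0, 0, 0, 0, -1]
  ]
}}

```text
t: 12.35
tcp_pos: [0.5478, 0.2263, 0.207]
tool_rot: [0.681, 0.732, -0.002, -0.002]
force: [-5.5, 0.2, -2.7]
finger_gap: 0.12
gripper_force: 39.4
```

```bash
python3 - <<'E'
from h import *
from station import manip
np.set_printoptions(precision=4,suppress=True)
T=manip.snapshot("top");S=manip.snapshot("scene");np.savez("S4.npz",**S);np.savez("T4.npz",**T)
up=lambda a,k:cv2.resize(a,None,fx=k,fy=k,interpolation=cv2.INTER_CUBIC)
o=np.zeros((600,800,3),np.uint8); o[:420,:560]=S["image"]; o[200:600,400:800]=up(S["image"][230:330,320:420],4); o[420:600,:400]=up(T["image"][140:230,90:290],2)
cv2.imwrite("pics/s4.png",o[...,::-1])
print("book",book(T,(290,195,435,300)))
for n,d,rg,rr in(("top",T,(105,160,150,215),(100,150,160,230)),("scene",S,(350,260,395,300),(340,240,420,320))):
    for nm,m in(("green",mask(d,(45,100,40),(85,255,255),rg)),("red",mask(d,(0,180,100),(5,255,255),rr)|mask(d,(174,180,100),(180,255,255),rr))):
        v,u=np.nonzero(m)
        if len(u): P=depth(d,np.c_[u,v]); print(n,nm,len(u),"px",u.mean(),v.mean(),u.min(),u.max(),v.min(),v.max(),"med",np.median(P,0),"lo",np.percentile(P,5,0),"hi",np.percentile(P,95,0))
E
```

```text
book (array([ 0.4936, -0.1536]), 168.79762268066406, 108.46508026123047, -7.9239501953125)
top green 72 px 124.63888888888889 184.83333333333334 117 131 182 187 med [0.6262 0.4245 0.1739] lo [0.6214 0.4093 0.1645] hi [0.6304 0.4413 0.1823]
top red 85 px 115.28235294117647 191.23529411764707 104 130 190 193 med [0.6096 0.4506 0.1715] lo [0.6045 0.4175 0.1673] hi [0.6134 0.4754 0.1747]
scene green 99 px 375.979797979798 281.6969696969697 366 383 276 288 med [0.6318 0.4396 0.165 ] lo [0.6228 0.4138 0.1493] hi [0.6409 0.444  0.1782]
scene red 238 px 381.2142857142857 263.1764705882353 365 401 240 287 med [0.6094 0.4006 0.1702] lo [0.4105 0.2614 0.0276] hi [0.6172 0.4704 0.1759]
```

View pics/s4.png

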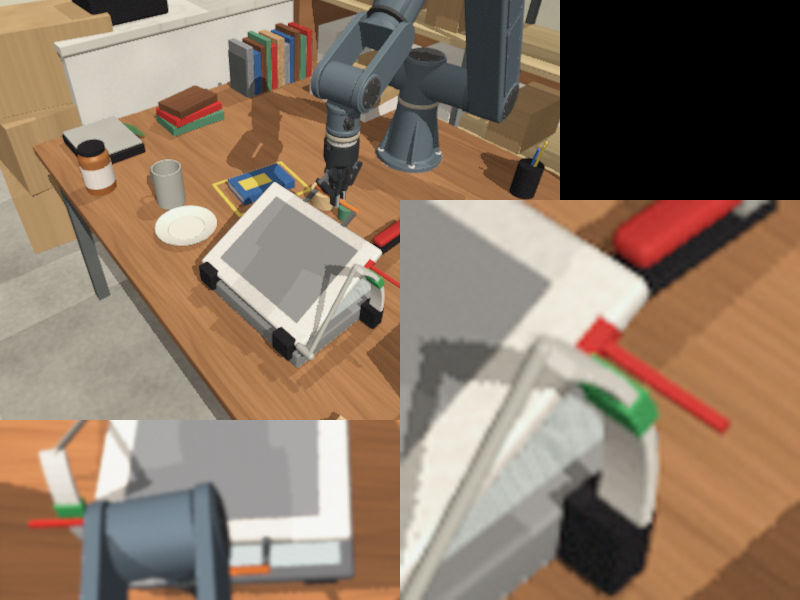

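The lid is up and the pointer lies close to the green band: enlarged view, band at about (620,385), pointer base at about (600,340). I'll compare the angles about the hinge numerically.

```bash
python3 - <<'E'
from h import *
np.set_printoptions(precision=3,suppress=True)
a=np.radians(4.); X=np.array([np.cos(a),np.sin(a)]); H=np.array([.5154,.220])+.305*X
for f in("top0","scene0","T4","S4"):
    d=np.load(f+".npz"); d={k:d[k] for k in d}; t=f[0] in"tT"
    rg,rr=((105,160,150,215),(100,180,160,215)) if t else((350,260,395,300),(365,255,405,320))
    for nm,m in(("green",mask(d,(45,100,40),(85,255,255),rg)),("red",mask(d,(0,180,100),(5,255,255),rr)|mask(d,(174,180,100),(180,255,255),rr))):
        if nm=="green": m=cv2.erode(m,np.ones((2,2))) if 0 else m
        v,u=np.nonzero(m); P=depth(d,np.c_[u,v]); h=(H-P[:,:2])@X; y=(P[:,:2]-H)@[-X[1],X[0]]; z=P[:,2]-.07
        k=(y>.15)&(y<.3)&(h>.14)&(h<.26); th=np.arctan2(z,h)[k]; r=np.hypot(z,h)[k]
        print(f,nm,k.sum(),"theta 2/10/50/90/98",np.percentile(th,[2,10,50,90,98]),"asin z/.2",np.arcsin(np.percentile(z[k],[2,50,98])/(.2 if nm=="green" else .218)),"r",np.percentile(r,[10,50,90]),"y",np.percentile(y[k],[5,95]))
E
```

```text
top0 green 107 theta 2/10/50/90/98 [0.429 0.446 0.505 0.556 0.567] asin z/.2 [0.448 0.526 0.599] r [0.205 0.208 0.21 ] y [0.181 0.213]
top0 red 99 theta 2/10/50/90/98 [-0.336 -0.312  0.012  0.027  0.037] asin z/.2 [-0.335  0.011  0.038] r [0.212 0.218 0.223] y [0.172 0.26 ]
scene0 green 97 theta 2/10/50/90/98 [0.422 0.434 0.501 0.561 0.574] asin z/.2 [0.41  0.494 0.587] r [0.194 0.195 0.206] y [0.187 0.215]
scene0 red 72 theta 2/10/50/90/98 [-0.019 -0.007  0.014  0.025  0.032] asin z/.2 [-0.019  0.014  0.032] r [0.216 0.218 0.221] y [0.168 0.248]
T4 green 71 theta 2/10/50/90/98 [0.47  0.481 0.523 0.56  0.567] asin z/.2 [0.487 0.546 0.596] r [0.206 0.208 0.21 ] y [0.181 0.213]
T4 red 84 theta 2/10/50/90/98 [0.455 0.461 0.481 0.491 0.494] asin z/.2 [0.46  0.484 0.506] r [0.216 0.221 0.223] y [0.19  0.248]
S4 green 99 theta 2/10/50/90/98 [0.407 0.429 0.501 0.562 0.572] asin z/.2 [0.397 0.495 0.586] r [0.194 0.195 0.206] y [0.185 0.215]
S4 red 159 theta 2/10/50/90/98 [0.458 0.466 0.483 0.499 0.509] asin z/.2 [0.458 0.487 0.52 ] r [0.217 0.219 0.223] y [0.166 0.246]
```

Band centre is 0.50 rad in both views, and the measured span of 0.43–0.57 matches ±0.075. The pointer is at about 0.47, so I'll raise it another 0.03 rad.

>>> {"api": "drive_tool", "payload": {
  "plan": [
    [0, 0.0022, -0.0042, 0, 0, 0, -1],
    [0, 0.0022, -0.0042, 0, 0, 0, -1],
    [0, 0, 0, 0, 0, 0, -1],
    [0, 0, 0, 0, 0, 0, -1],
    [0, 0, 0, 0, 0, 0, -1],
    [0, 0, 0, 0, 0, 0, -1],
    [0, 0, 0, 0, 0, 0, -1],
    [0, 0, 0, 0, 0, 0, -1]
  ]
}}

```text
t: 13.25
tcp_pos: [0.5525, 0.2266, 0.216]
tool_rot: [0.681, 0.732, -0.002, -0.002]
force: [-5.7, 0.3, -3.4]
finger_gap: 0.119
gripper_force: 39.4
```

```bash
python3 - <<'E'
from h import *
from station import manip
np.set_printoptions(precision=3,suppress=True)
a=np.radians(4.); X=np.array([np.cos(a),np.sin(a)]); H=np.array([.5154,.220])+.305*X
s=manip.sense(); print(s["t"],s["tcp_pos"],s["force"],s["gripper_force"])
for n,rr,rg in(("top",(100,170,160,215),(105,160,150,215)),("scene",(365,240,405,320),(350,260,395,300))):
    d=manip.snapshot(n)
    for nm,m in(("red",mask(d,(0,180,100),(5,255,255),rr)|mask(d,(174,180,100),(180,255,255),rr)),("green",mask(d,(45,100,40),(85,255,255),rg))):
        v,u=np.nonzero(m); P=depth(d,np.c_[u,v]); h=(H-P[:,:2])@X; y=(P[:,:2]-H)@[-X[1],X[0]]; z=P[:,2]-.07
        k=(y>.15)&(y<.3)&(h>.14)&(h<.26); print(n,nm,k.sum(),np.median(np.arctan2(z,h)[k])-(.013 if nm=="red" else 0))
    if n=="top": print("book",book(d,(290,195,435,300)))
E
```

```text
13.25 [0.553 0.227 0.216] [-5.744  0.26  -3.449] 39.371817111968994
top red 81 0.49810232509734675
top green 48 0.5385080873698127
book (array([ 0.494, -0.154]), 169.28900146484375, 108.46508026123047, -7.9239501953125)
scene red 157 0.5036784910181519
scene green 99 0.49974868324914473
```

The pointer reads 0.498 and 0.504 against the band centre of 0.50. The band hasn't moved, the book is inside the outline, and the grip is steady, so I'm handing in.

```bash
python3 -c "
from station import manip
print(manip.sign_off())"
```

```text
the job is handed in; nothing more can be done
None
```

I handed the job in at about 13 s: the book lies inside the outline with at least 28 mm to spare at every corner, and the fingers hold the lid by its bar at about 0.50 rad, the middle of the green band; the sign-off returned no verdict.

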